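# Hold the repeating dispenser over the open vial

## Robot

A 7-joint arm with a two-finger parallel gripper is mounted at the origin on the work surface. World frame = base frame: x ahead of the robot, y to its left, z up, the work surface at z = 0. Lengths are in m, angles in rad, forces in N, time in s.
With the tool pointing down it reaches from about 0.35 to 0.9 m from the base axis. Payload 19.9 kg.
Tool frame: the origin (TCP) lies midway between the tips of the shut fingers; the grasp point (between the pads) lies behind it (env.grip_point_offset is the z of the grasp point in the tool frame, in m); z points along the fingers, y is the line along which they close (so a half turn about z gives the same grasp; the last joint's range is limited). The gripper opens to 85 mm and grips with 20 to 120 N. Pads are 22 mm wide; open, the fingers measure 114 mm over their backs; the gripper's body (76 mm by 85 mm) begins 54 mm behind the grasp point. The pads swing forward as they close: fully open they stand 13 mm farther back than shut.
Start: joints at [-1.246, 0.417, -0.01, 1.614, 0.005, 1.111, -0.053], TCP at [0.224, 0.583, 0.231] pointing down, gripper open.
Joint ranges: [-2.81, 2.81], [-0.39, 2.02], [-1.27, 1.25], [0.06, 2.57], [-1.19, 4.33], [0.19, 2], [-2.82, 2.82]. Speed limits (rad/s): [1.89, 1.89, 2.39, 2.39, 3.01, 3.01, 3.01].

## Interface

Orientations are given as a unit quaternion [w, x, y, z].
In Python, from workcell import status, cams, env gives the robot as it stands. The module is installed in compiled form; this text tells all that it offers.
- The arm moves only by the tool apply_moves, never from a script. Its argument "rows" is text: rows parted by semicolons, each of 5 numbers parted by spaces: the opening, from 0 (shut) to 1 (fully open), then the shift along the tool's x, y, z scaled (see below), then the turn about the tool's z scaled (see below). A call has 1 to 12 rows; each row is the pose to reach, as a shift and turn from the pose commanded when the call began, along the tool's axes at that moment; what a row does not reach only later rows make up. The controller multiplies each number of a shift by 0.8 m and each number of a turn by pi/2 rad. A row lasts 1/8 s, in which the tool goes at most 62.5 mm and 10.7 degrees, less where a joint would pass 70% of its speed; a pose out of reach is approached as far as the arm can. A call with a number of a shift or a turn outside -1 to 1 is refused whole. A call with a gripper value outside its range is refused whole. The fingers move at their own pace and stop on an object; "squeeze" is the grip in N (left out, the last holds). Time passes only in rows, so rows that repeat a pose let the fingers close. It gives the time, the measured TCP pose, the force, the opening and the grip force at its end, in the units of the state.
- status.get_state(): the state, without advancing time (a new reading comes with each control period).
- cams.grab_frame(name): name is "scene" or "top" or "wrist"; returns a dict with "pixels" (384x512x3 uint8, red, green, blue), "vertical_fov" (degrees; the focal length in pixels is half the picture's height over the tangent of half this angle, whatever the lens; pixels are square), "cx", "cy" (the principal point, pixels), "R" (3x3) and "t" (3): a world point X has camera coordinates R X + t; the wrist camera has in their place "tool_from_camera" (4x4, takes a point from camera to tool coordinates, whose origin is the TCP and whose axes are the flange's). Camera axes: x right, y down, z forward; pixel columns grow to the right and rows downward; lengths in m; the calibration is good to about 2 mm. A picture is of the moment at which its call begins: read the wrist's pose just before it. There is no depth.
- env.close_job(): hands the job in; it is judged then, once.
The state is a dict: "t": time; "joint_pos": joint angles; "joint_velocities": joint speeds; "tau": joint torques, N m; "ee_pos": TCP position; "ee_rot": TCP orientation; "wrist_force": force on the tool from outside, world axes, zero at the start; "ft_torque": the same for the moment, N m; "grip_width": finger opening in m; "finger_force": force on a finger pad.
Only numpy, scipy, OpenCV 4.12 (cv2) and the standard library are available. Lean on these libraries where they do the work, as an engineer would, in place of code of your own. Each camera call takes 0.05 s, during which the arm holds its last target. There are 200 camera calls.

## Task

Take the filled repeating dispenser (the square-bodied instrument with the syringe tip) out of its fork in the pipette stand, keep it upright, and carry it over the things on the bench to the one vial in the rack that has no cap. Stop with its tip centred over that vial's mouth and just above the rim (about 6 mm), ready for the next shot, and finish while still holding it there, upright and still, touching nothing. The tip must stay clean: at no time may the dispenser touch a vial or the vial rack, and nothing else on the bench may be disturbed.

Things in the scene. Friction and masses are not known exactly. Their poses are not given: they have to be found in the camera images.
- dispenser: Filled repeating dispenser, upright, 238 mm tall, 0.16-0.28 kg. Origin: lowest end of its tip; z up its centre line. From the tip: white nozzle 3-6 mm thick to 24 mm up, clear barrel 16 mm thick to 80, grey holder 24 thick to 120, square collar 40 x 40 to 128, white flat-sided body 34 (x) x 32 (y) to 228, round key on top. Starts hanging in one of the stand's forks, turned like the stand, tip 40 mm above the bench.
- dispenser_grip (a point): Best place to grip the dispenser: on its centre line, 200 mm above its tip, 38 mm below its top. Grip across its y faces, 32 mm apart (display on its -x side; on its +x side a finger rest sticks out 18 mm, 191-210 mm above the tip). Gripped there it hangs straight.
- stand: Grey pipette stand, fixed. Base 140 (x) x 250 (y) x 12 mm; origin at the centre of its underside. Rail along y at the back (x = +42) carries two forks; an instrument hangs by its collar in each, at (-12, -60) and (-12, +60) mm. Fork tops, the stand's highest part, are 160 mm up. Slots are 28 mm wide, open to the stand's -x side. Lifted 10 mm, an instrument is free to go straight up or out to -x.
- rack: White vial rack, fixed to the bench: block 104 (x) x 150 (y) x 34 mm, origin at the centre of its underside, six round holes at x = -23, +23 and y = -46, 0, +46 mm, each holding a vial.
- vial_open: The one vial without its cap: amber glass, 30 mm across and 70 mm tall, neck 27 mm outside, opening 22 mm across. Origin at the centre of its underside, z up. It stands loosely (about 1 mm play) in any one of the rack's holes, its foot 6 mm above the bench.
- vial_mouth (a point): Centre of the open vial's mouth, in the plane of its rim, 76 mm above the bench.
- micropipette: Ordinary slim grey micropipette with a round body and a black plunger button, 244 mm tall, no tip fitted, hanging in the other fork of the stand, 120 mm from the dispenser's axis and turned like it; its top is 284 mm above the bench. Body 30 mm thick, collar 40 x 38 mm, finger rest reaching 33 mm from the axis to +x. Origin on its axis, 120 mm below the underside of its collar. To be left alone.
- tip_box: Pipette tip box with clear lid, 124 x 85 x 86 mm tall, standing between the stand and the rack; origin at the centre of its underside. To be left alone.
- reagent: White reagent bottle, 62 mm across, 135 mm tall, behind the tip box; origin at the centre of its underside. To be left alone.
- loose_cap: The open vial's white screw cap, 32 mm across, 16 mm tall, lying open side up on the bench in front (the -x side) of the rack; origin at the centre of its underside. To be left alone.
- vial_1: A capped vial in the rack: like the open one, with a white cap 32 mm across; its top is 80 mm above the bench. Origin at the centre of its underside. To be left alone.
- vial_2: A capped vial in the rack: like the open one, with a white cap 32 mm across; its top is 80 mm above the bench. Origin at the centre of its underside. To be left alone.
- vial_3: A capped vial in the rack: like the open one, with a white cap 32 mm across; its top is 80 mm above the bench. Origin at the centre of its underside. To be left alone.
- vial_4: A capped vial in the rack: like the open one, with a white cap 32 mm across; its top is 80 mm above the bench. Origin at the centre of its underside. To be left alone.
- vial_5: A capped vial in the rack: like the open one, with a white cap 32 mm across; its top is 80 mm above the bench. Origin at the centre of its underside. To be left alone.
There are look-alikes about, which are no part of the job. What is shaped like the dispenser but brown or yellow is not meant.

How it is judged:
On the way:
1. the dispenser is out of its fork, held upright by the gripper (contact force between the fingers and dispenser above 1 N and height (world z) of dispenser above 0.06 m and contact force between dispenser and stand below 0.05 N and angle between dispenser's own z axis and vertical below 0.44 rad), for 0.1 s.
At the end, for the whole second after the job is handed in: Held in the gripper, still, upright within 8 degrees: tip 1.5 to 15 mm above the open vial's rim and within 7 mm of the mouth's centre line, touching no vial, rack, stand or other thing; vials upright, moved under 10 mm; the rest moved under 20 mm (horizontal distance between dispenser and vial_mouth below 0.007 m and z of dispenser in the frame of vial_mouth between 0.0015 and 0.015 m and angle between dispenser's own z axis and vertical below 0.14 rad and angle between vial_open's own z axis and vertical below 0.08 rad and distance of each of vial_open, vial_1, vial_2, vial_3, vial_4, vial_5 from where it was at the start of the episode below 0.01 m and contact force between the fingers and dispenser above 1 N and contact force between dispenser and vial_open below 0.05 N and contact force between dispenser and stand below 0.05 N and contact force between dispenser and rack below 0.05 N and contact force between dispenser and vial_1 below 0.05 N and contact force between dispenser and vial_2 below 0.05 N and contact force between dispenser and vial_3 below 0.05 N and contact force between dispenser and vial_4 below 0.05 N and contact force between dispenser and vial_5 below 0.05 N and contact force between dispenser and micropipette below 0.05 N and contact force between dispenser and tip_box below 0.05 N and contact force between dispenser and reagent below 0.05 N and contact force between dispenser and loose_cap below 0.05 N and linear speed of dispenser below 0.02 m/s and angular speed of dispenser below 0.15 rad/s and distance of each of micropipette, tip_box, reagent, loose_cap from where it was at the start of the episode below 0.02 m); the arm keeps its last pose, push and grip.
It fails at once if the filled dispenser is tipped by more than 25 degrees (angle between dispenser's own z axis and vertical above 0.44 rad).
It fails at once if the dispenser touches a vial or the vial rack (contact force between dispenser and vial_open above 0.2 N or contact force between dispenser and rack above 0.2 N or contact force between dispenser and vial_1 above 0.2 N or contact force between dispenser and vial_2 above 0.2 N or contact force between dispenser and vial_3 above 0.2 N or contact force between dispenser and vial_4 above 0.2 N or contact force between dispenser and vial_5 above 0.2 N).
It fails at once if a vial is shifted in or lifted from its rack by more than 10 mm (distance of any of vial_open, vial_1, vial_2, vial_3, vial_4, vial_5 from where it was at the start of the episode above 0.01 m).
It fails at once if another thing on the bench is moved by more than 20 mm (distance of any of micropipette, tip_box, reagent, loose_cap from where it was at the start of the episode above 0.02 m).
It also fails if it takes over 54 s, if anything falls off the work surface, if the arm or the gripper's body presses on something with over 40 N, if the wrist force passes 120 N, or if a joint passes its speed limit or range.

## Working session

There is one attempt and no reset: what is moved stays moved. The work goes in short steps, Python scripts to look and compute and a tool call to move; the robot and the scene stay as the last step left them, time stands still between calls to the robot, and variables do not carry over. Pictures are saved under pics/ and viewed, at most 10 in all, crops included, and the job is handed in when it is done.

Besides the shell and the picture viewer there is one more tool, called after "Call:" as name(argument=value, ...) on one line, values as JSON. apply_moves: Moves the arm, as the interface text tells. Its arguments: {"type":"object","properties":{"rows":{"type":"string"},"squeeze":{"type":"number"}},"required":["rows"]}

```bash
mkdir -p pics; cat > h.py <<'E'
import numpy as np, cv2
from workcell import status, cams, env
def grab(n):
    s=status.get_state(); f=cams.grab_frame(n); 
    return s,f
def K(f):
    h=f["pixels"].shape[0]; return h/2/np.tan(np.radians(f["vertical_fov"])/2)
def q2R(q):
    from scipy.spatial.transform import Rotation as Ro
    return Ro.from_quat([q[1],q[2],q[3],q[0]]).as_matrix()
def cam(f,s=None):
    if "R" in f: R=np.array(f["R"]); return R, np.array(f["t"])
    T=np.eye(4); T[:3,:3]=q2R(s["ee_rot"]); T[:3,3]=s["ee_pos"]; M=np.linalg.inv(T@np.array(f["tool_from_camera"]))
    return M[:3,:3],M[:3,3]
def onplane(f,u,v,z,s=None):
    R,t=cam(f,s); c=-R.T@t; d=R.T@np.array([(u-f["cx"])/K(f),(v-f["cy"])/K(f),1]); return c+d*(z-c[2])/d[2]
def proj(f,X,s=None):
    R,t=cam(f,s); p=R@np.array(X)+t; return f["cx"]+K(f)*p[0]/p[2], f["cy"]+K(f)*p[1]/p[2]
E
python3 - <<'E'
from h import *
s,f=grab("top"); _,g=grab("scene")
cv2.imwrite("pics/a.png",cv2.resize(f["pixels"][:,:,::-1],(800,600))); cv2.imwrite("pics/b.png",cv2.resize(g["pixels"][:,:,::-1],(800,600)))
for x in (f,g): R,t=cam(x); print(-R.T@t, R, x["cx"],x["cy"],K(x))
print(s,env.grip_point_offset)
E
```

```text
[0.44926339 0.06972374 1.14832   ] [[-1.02111593e-02 -9.99946286e-01 -1.77671941e-03]
 [-9.96647795e-01  1.03216790e-02 -8.11580885e-02]
 [ 8.11720679e-02  9.42045306e-04 -9.96699658e-01]] 255.15769782926694 184.43989734241728 385.02322162559096
[ 1.13995851 -0.49913649  0.93593457] [[ 0.67361787  0.73907689 -0.00207921]
 [ 0.49281964 -0.45126426 -0.74396866]
 [-0.55078831  0.50012591 -0.66821128]] 259.40883241709787 189.15193516930162 415.46271362216066
{'t': 0.0, 'joint_pos': array([-1.24552178,  0.41796946, -0.01029785,  1.61418847,  0.00471066,
        1.11070362, -0.05303371]), 'joint_velocities': array([ 0.00012502,  0.0014778 ,  0.00173104, -0.000168  ,  0.00156719,
       -0.00017854,  0.00035501]), 'tau': array([ 1.71580600e-04, -8.64421177e+01,  6.79228362e-01, -4.34905529e+01,
        1.91090157e-02,  7.13642527e-03,  4.24819962e-05]), 'ee_pos': array([0.22401707, 0.58309142, 0.23065711]), 'ee_rot': array([-6.19296214e-05,  1.82373527e-01,  9.83229123e-01, -6.19649940e-04]), 'wrist_force': array([0.08682643, 0.07371683, 0.32499315]), 'ft_torque': array([-0.01213772, -0.00028726,  0.0015704 ]), 'finger_force': 0.0, 'grip_width': 0.08524479922927451} -0.0187
```

View pics/a.png

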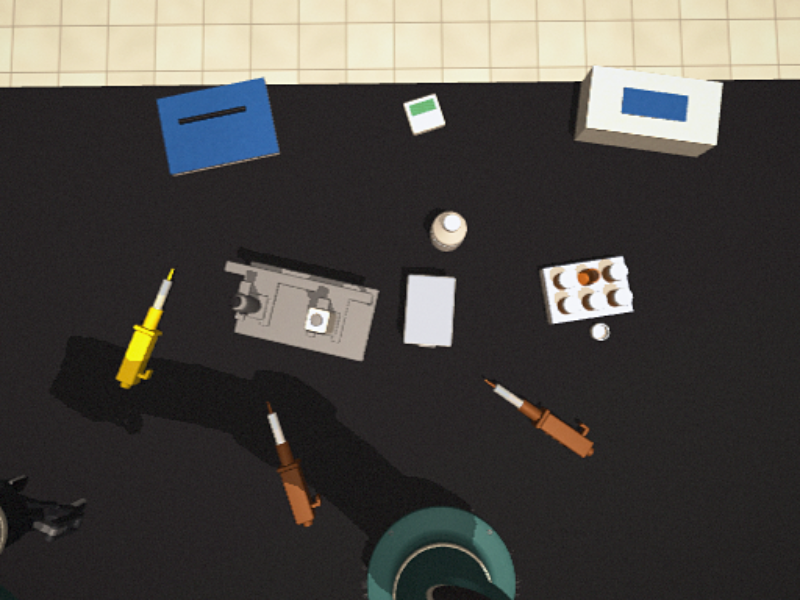

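View pics/b.png

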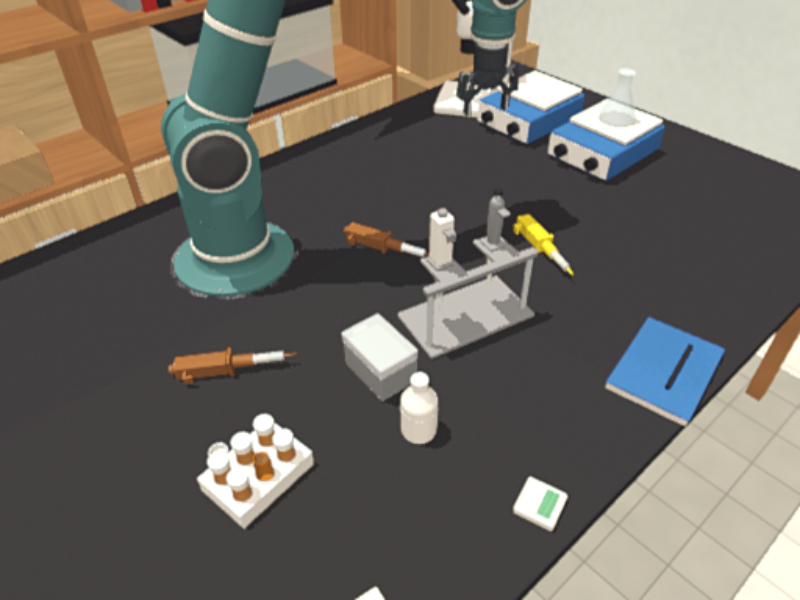

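The top view shows the white square-bodied dispenser in the stand at (317,320) and the grey micropipette beside it at (245,300). The yellow (145,340) and brown (295,485), (560,430) instruments are lying down, so they are look-alikes. The open vial is the back-middle one, amber with no cap, at (587,277). Next I'll measure these and confirm them in one crop.

```bash
python3 - <<'E'
from h import *
s,f=grab("top"); p=f["pixels"]
a=cv2.resize(p[150:240,140:250,::-1],(440,360),interpolation=cv2.INTER_CUBIC); b=cv2.resize(p[150:240,335:420,::-1],(340,360),interpolation=cv2.INTER_CUBIC)
cv2.imwrite("pics/c.png",np.hstack([a,b]))
hsv=cv2.cvtColor(p,cv2.COLOR_RGB2HSV)
def blobs(m,x0,x1,y0,y1,name,z,mn=15):
    k=np.zeros(m.shape,np.uint8); k[y0:y1,x0:x1]=m[y0:y1,x0:x1]
    cs,_=cv2.findContours(k,cv2.RETR_EXTERNAL,cv2.CHAIN_APPROX_NONE)
    for c in cs:
        if cv2.contourArea(c)<mn: continue
        r=cv2.minAreaRect(c); box=cv2.boxPoints(r)
        W=np.array([onplane(f,u,v,z)[:2] for u,v in box])
        e=W[1]-W[0],W[2]-W[1]
        print(name,np.round(r[0],1),"ctr",onplane(f,*r[0],z)[:2].round(4),"sides",[round(float(np.linalg.norm(x)),4) for x in e],"ang",[round(float(np.degrees(np.arctan2(x[1],x[0]))),1) for x in e])
V=hsv[:,:,2];S=hsv[:,:,1]
blobs(((V>185)&(S<40)).astype(np.uint8),190,220,190,220,"disp z.228",.268)
blobs(((V>100)).astype(np.uint8),335,412,155,209,"rack",.034)
blobs(((V>85)&(S<60)).astype(np.uint8),140,248,155,240,"stand",.012,200)
blobs(((S>150)&(V>60)).astype(np.uint8),365,385,165,186,"amber",.076,5)
blobs(((V>100)).astype(np.uint8),255,295,170,225,"box",.086)
E
```

```text
disp z.228 [202.3 204.7] ctr [0.4758 0.1917] sides [0.0315, 0.0312] ang [-14.0, -104.6]
rack [375.6 185.2] ctr [ 0.5343 -0.2786] sides [0.1624, 0.1056] ang [-81.6, -173.4]
stand [188.5 197.3] ctr [0.5057 0.268 ] sides [0.1392, 0.2959] ang [-11.9, -103.3]
amber [375.9 176.7] ctr [ 0.5548 -0.2672] sides [0.0357, 0.0247] ang [-72.2, -163.6]
box [274.5 198.9] ctr [0.4952 0.0177] sides [0.1264, 0.0865] ang [-4.4, -94.4]
```

View pics/c.png

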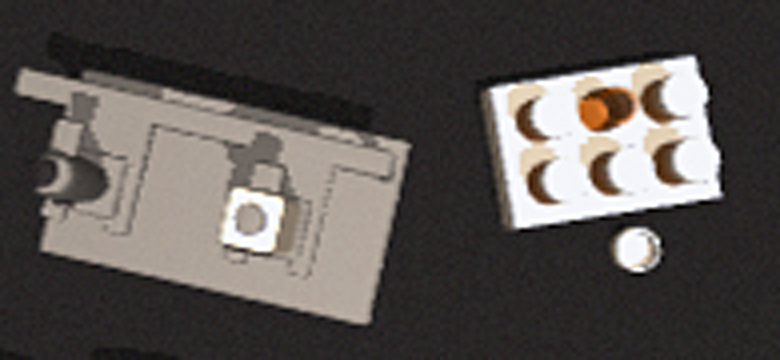

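The crop confirms the white square body with its round key at crop (252,220), full-picture (203,205). It also shows the amber open mouth at crop (605,108), the back-middle hole. The sizes fit: a 31 mm body and a rack of about 104x150. Next I move above the dispenser.

Call:
apply_moves(rows="1 0 0 -0.08 0; 1 0 0 -0.161 -0.05; 1 -0.06 -0.044 -0.161 -0.094; 1 -0.13 -0.095 -0.161 -0.094; 1 -0.2 -0.147 -0.161 -0.094; 1 -0.27 -0.198 -0.161 -0.094; 1 -0.34 -0.249 -0.161 -0.094; 1 -0.40 -0.293 -0.161 -0.094; 1 -0.45 -0.33 -0.161 -0.094; 1 -0.469 -0.343 -0.161 -0.094; 1 -0.469 -0.343 -0.161 -0.094; 1 -0.469 -0.343 -0.161 -0.094")

```text
t: 1.65
ee_pos: [0.4755, 0.1934, 0.3599]
ee_rot: [-0.0, 0.109, 0.994, -0.0]
wrist_force: [-0.9, 0.3, -0.4]
grip_width: 0.0855
finger_force: 0.0
```

```bash
python3 - <<'E'
from h import *
s,f=grab("wrist"); p=f["pixels"]
cv2.imwrite("pics/d.png",cv2.resize(p[:,:,::-1],(800,600)))
print(s["t"],s["ee_pos"],q2R(s["ee_rot"]).round(3),np.round(f["tool_from_camera"],4),f["vertical_fov"],s["joint_pos"])
print(proj(f,[.476,.192,.268],s))
E
```

```text
1.65 [0.47551845 0.19344916 0.35993333] [[-0.976  0.217 -0.   ]
 [ 0.217  0.976 -0.   ]
 [ 0.    -0.    -1.   ]] [[ 6.000e-04 -9.605e-01 -2.782e-01  6.980e-02]
 [ 1.000e+00  4.000e-04  8.000e-04 -1.000e-04]
 [-7.000e-04 -2.782e-01  9.605e-01 -1.404e-01]
 [ 0.000e+00  0.000e+00  0.000e+00  1.000e+00]] 69.4408108321949 [-0.6975609   0.11440024  0.27719126  1.7198776  -0.03245505  1.31217063
  0.9386982 ]
(np.float64(250.75880967843977), np.float64(196.99906624537616))
```

View pics/d.png

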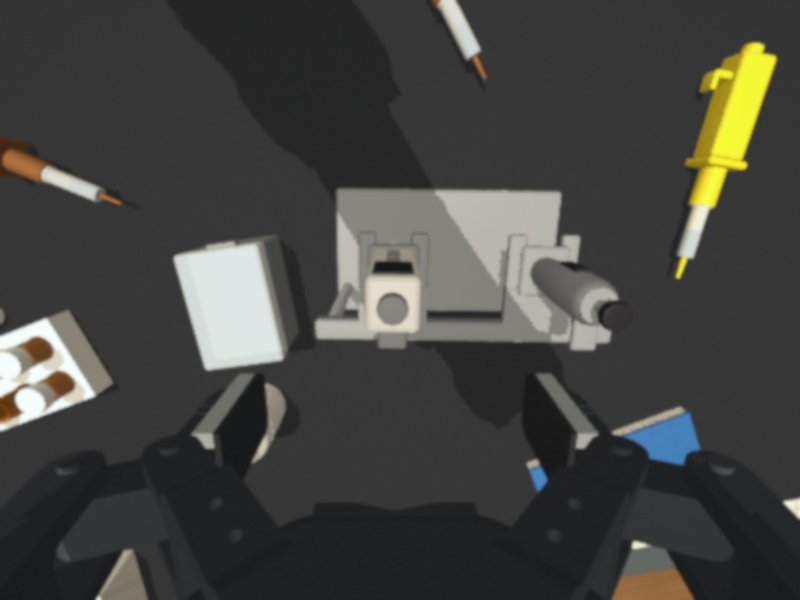

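The wrist view shows the dispenser's top key at (392,308) and its body top at about x 366–420. The stand is square with the picture, so the yaw is right.

```bash
python3 - <<'E'
from h import *
s,f=grab("wrist")
R=q2R(s["ee_rot"])
for u,v,z in((392,308,.278),(366,332,.268),(420,332,.268),(367,277,.268),(419,277,.268)):
    w=onplane(f,u/1.5625,v/1.5625,z,s); print(w.round(4),(R.T@(w-s["ee_pos"])).round(4))
E
```

```text
[0.4731 0.1931 0.278 ] [ 0.0021 -0.0011  0.0819]
[0.4868 0.1748 0.268 ] [-0.0152 -0.016   0.0919]
[0.4934 0.2049 0.268 ] [-0.0152  0.0148  0.0919]
[0.4557 0.1828 0.268 ] [ 0.0169 -0.0149  0.092 ]
[0.4618 0.2107 0.268 ] [0.0169 0.0137 0.092 ]
```

Call:
apply_moves(rows="1 0.002 -0.001 0 0; 1 0.002 -0.001 0.05 0; 1 0.002 -0.001 0.1 0; 1 0.002 -0.001 0.14 0; 1 0.002 -0.001 0.165 0; 1 0.002 -0.001 0.176 0; 1 0.002 -0.001 0.176 0; 1 0.002 -0.001 0.176 0")

```text
t: 2.75
ee_pos: [0.4746, 0.1925, 0.2202]
ee_rot: [0.0, 0.109, 0.994, 0.0]
wrist_force: [0.1, 0.5, 0.1]
grip_width: 0.0854
finger_force: 0.0
```

Call:
apply_moves(rows="0.3 0 0 0 0; 0.25 0 0 0 0; 0.2 0 0 0 0; 0 0 0 0 0; 0 0 0 0 0; 0 0 0 0 0; 0 0 0 0 0; 0 0 0 0 0; 0 0 0 0 0", squeeze=40)

```text
t: 3.88
ee_pos: [0.4744, 0.1923, 0.2196]
ee_rot: [0.0, 0.109, 0.994, 0.0]
wrist_force: [0.0, -0.5, 6.4]
grip_width: 0.0321
finger_force: 40.2
```

Call:
apply_moves(rows="0 0 0 -0.005 0; 0 0 0 -0.012 0; 0 0 0 -0.025 0; 0 0 0 -0.045 0; 0 0 0 -0.07 0; 0 0 0 -0.1 0; 0 0 0 -0.13 0; 0 0 0 -0.15 0; 0 0 0 -0.16 0; 0 0 0 -0.162 0; 0 0 0 -0.162 0")

```text
t: 5.25
ee_pos: [0.474, 0.1922, 0.3483]
ee_rot: [-0.0, 0.109, 0.994, -0.0]
wrist_force: [0.8, -0.0, -1.3]
grip_width: 0.0317
finger_force: 39.6
```

```bash
python3 - <<'E'
from h import *
s,g=grab("scene"); _,f=grab("top"); p=g["pixels"]
np.savez("lift.npz",p=p)
a=cv2.resize(p[40:240,200:400,::-1],(500,500),interpolation=cv2.INTER_CUBIC)
cv2.imwrite("pics/e.png",a)
# expected tip / grip
R=q2R(s["ee_rot"]); x=s["ee_pos"]
for h in(0,.12,.2,.228,.238): 
    u,v=proj(g,[x[0],x[1],x[2]+.0187-.2+h]); print(h,round((u-200)*2.5),round((v-40)*2.5))
print(s["ee_pos"],s["wrist_force"],s["ft_torque"],s["grip_width"])
E
```

```text
0 203 315
0.12 206 230
0.2 209 167
0.228 210 143
0.238 210 134
[0.47404853 0.19221231 0.34834042] [ 0.77076135 -0.02527978 -1.25053608] [ 0.06075455 -0.02735916  0.03829908] 0.031724998507013075
```

View pics/e.png

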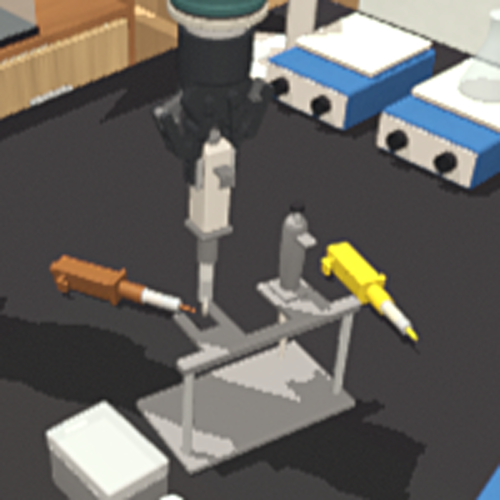

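The crop shows the dispenser held straight and clear of the fork, with its tip at (205,317) against an expected (203,315). Now I work out where the mouth is from the rack and the caps.

```bash
python3 - <<'E'
from h import *
s,f=grab("top"); _,g=grab("scene")
def tri(a,b):
    A=[];y=[]
    for F,(u,v) in((f,a),(g,b)):
        R,t=cam(F); k=K(F)
        for i,c in((0,(u-F["cx"])/k),(1,(v-F["cy"])/k)): A.append(R[i]-c*R[2]); y.append(c*t[2]-t[i])
    return np.linalg.lstsq(np.array(A),np.array(y),rcond=None)[0]
c=lambda X,Y:((X-440)/4+335,Y/4+150)
print("corners",[onplane(f,*c(*q),.034)[:2].round(4) for q in((494,88),(695,57),(720,198),(512,226))])
h=lambda q:np.array([onplane(f,*c(*x),.08)[:2] for x in q])
caps=h([(545,118),(687,96),(555,180),(622,170),(690,158)]);print(caps.round(4), "mid", caps[:2].mean(0).round(4))
print("mouth direct",onplane(f,*c(606,108),.076))
# scene: open vial mouth approx (262,457)/1.5625
print("scene mouth", onplane(g,262/1.5625,457/1.5625,.076))
for F,n in((f,"top"),(g,"scene")):
    p=F["pixels"]; h=cv2.cvtColor(p,cv2.COLOR_RGB2HSV)
# tri check of the open mouth
print(tri(c(606,108),(262/1.5625,457/1.5625)))
E
```

```text
corners [array([ 0.5735, -0.2012]), array([ 0.5947, -0.3483]), array([ 0.4918, -0.3622]), array([ 0.4731, -0.2112])]
[[ 0.547  -0.2249]
 [ 0.5614 -0.3243]
 [ 0.5037 -0.2304]
 [ 0.5102 -0.2772]
 [ 0.5181 -0.3247]] mid [ 0.5542 -0.2746]
mouth direct [ 0.55395731 -0.26886855  0.076     ]
scene mouth [ 0.55817194 -0.27253655  0.076     ]
[ 0.55440216 -0.27086465  0.07019674]
```

Call:
apply_moves(rows="0 -0.003 -0.007 0 0; 0 -0.01 -0.023 0 0; 0 -0.02 -0.045 0 0; 0 -0.032 -0.072 0 0; 0 -0.046 -0.104 0 0; 0 -0.06 -0.135 0 0; 0 -0.074 -0.167 0 0; 0 -0.086 -0.194 0 0; 0 -0.096 -0.216 0 0; 0 -0.102 -0.23 0 0; 0 -0.104 -0.234 0 0; 0 -0.104 -0.234 0 0")

```text
t: 6.95
ee_pos: [0.5147, -0.0083, 0.3489]
ee_rot: [-0.0, 0.109, 0.994, -0.0]
wrist_force: [-0.4, 0.4, -1.8]
grip_width: 0.0315
finger_force: 39.7
```

Call:
apply_moves(rows="0 -0.003 -0.007 0 0; 0 -0.01 -0.023 0 0; 0 -0.02 -0.045 0 0; 0 -0.032 -0.072 0 0; 0 -0.046 -0.104 0 0; 0 -0.06 -0.135 0 0; 0 -0.074 -0.167 0 0; 0 -0.086 -0.194 0 0; 0 -0.096 -0.216 0 0; 0 -0.102 -0.23 0 0; 0 -0.104 -0.234 0 0; 0 -0.104 -0.234 0 0")

```text
t: 8.45
ee_pos: [0.5553, -0.2091, 0.3489]
ee_rot: [-0.0, 0.109, 0.994, 0.0]
wrist_force: [-0.2, -0.5, -1.8]
grip_width: 0.0313
finger_force: 39.7
```

```bash
python3 - <<'E'
from h import *
s,f=grab("wrist"); p=f["pixels"]
cv2.imwrite("pics/f.png",cv2.resize(p[:,:,::-1],(800,600),interpolation=cv2.INTER_CUBIC))
print(s["t"],s["ee_pos"],s["joint_pos"],np.array(proj(f,[.555,-.274,.076],s))*1.5625)
x=s["ee_pos"]; print("tip exp",np.array(proj(f,[x[0],x[1],x[2]-.181],s))*1.5625)
E
```

```text
8.45 [ 0.55528914 -0.20907671  0.34887354] [-0.1405448   0.30820643  0.57820604  1.55700901 -0.17166239  1.32764991
  1.80946473] [328.71114932 266.4122911 ]
tip exp [394.09548517 272.63000198]
```

View pics/f.png

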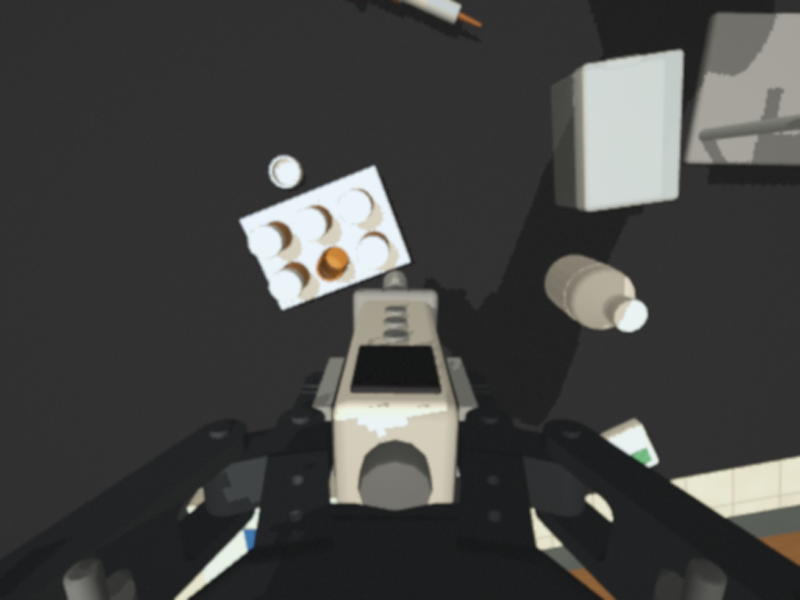

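The wrist view shows the open vial at about (334,262), with caps around it and a lying body below; the dispenser fills the lower centre. I'll enlarge the mouth and tip.

```bash
python3 - <<'E'
from h import *
s,f=grab("wrist"); p=f["pixels"]
cv2.imwrite("pics/g.png",cv2.resize(p[120:200,150:270,::-1],(720,480),interpolation=cv2.INTER_CUBIC))
for X in([.555,-.274,.076],[.5553,-.2091,.3489-.181]):
    u,v=proj(f,X,s); print((u-150)*6,(v-120)*6)
E
```

```text
361.0492295570449 302.9231086791356
611.7276840464787 327.0183574477891
```

View pics/g.png

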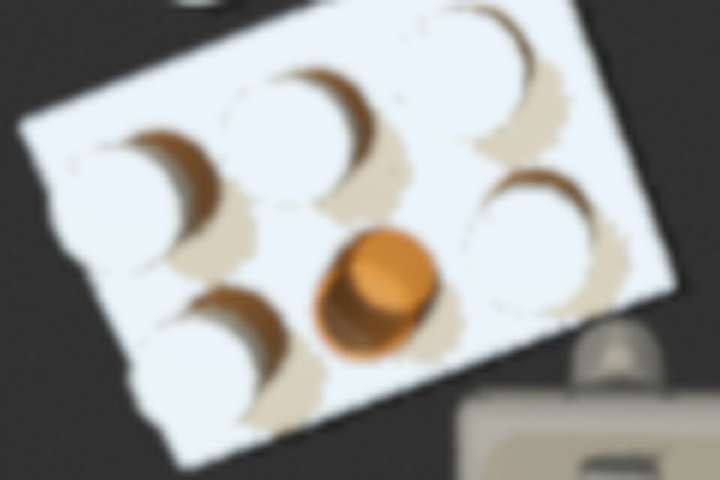

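```bash
python3 - <<'E'
from h import *
s,f=grab("wrist"); x=s["ee_pos"]
for h,r in((0,.0015),(.024,.008),(.08,.008),(.08,.012),(.128,.02)):
    R=q2R(s["ee_rot"])
    q=[[round((u-o)*6) for u,o in zip(proj(f,x+R@np.array([dx,dy,.1813-h]),s),(150,120))] for dx,dy in((0,0),(r,0),(0,-r),(0,r))]; print(h,r,q)
for u,v,z in((371,307,.076),(361,316,.08),(363,313,.076)): print(onplane(f,u/6+150,v/6+120,z,s))
corners=[onplane(f,u/6+150,v/6+120,.034,s)[:2] for u,v in((18,122),(572,-5),(678,288),(182,470))]
print(np.round(corners,4),np.mean(corners,0))
E
```

```text
0 0.0015 [[613, 326], [613, 319], [606, 326], [621, 326]]
0.024 0.008 [[613, 354], [613, 311], [570, 354], [657, 354]]
0.08 0.008 [[613, 439], [613, 388], [561, 439], [666, 439]]
0.08 0.012 [[613, 439], [613, 362], [534, 439], [693, 439]]
0.128 0.02 [[614, 547], [614, 390], [452, 547], [775, 547]]
[ 0.55662377 -0.27169421  0.076     ]
[ 0.55763275 -0.27397616  0.08      ]
[ 0.55768184 -0.27406726  0.076     ]
[[ 0.4939 -0.3597]
 [ 0.4939 -0.2062]
 [ 0.5769 -0.195 ]
 [ 0.598  -0.3447]] [ 0.54066039 -0.2763893 ]
```

Call:
apply_moves(rows="0 -0.003 -0.012 0 0; 0 -0.007 -0.032 0 0; 0 -0.011 -0.052 0 0; 0 -0.015 -0.07 0 0; 0 -0.0175 -0.0787 0 0; 0 -0.0175 -0.0787 0.01 0; 0 -0.0175 -0.0787 0.03 0; 0 -0.0175 -0.0787 0.05 0; 0 -0.0175 -0.0787 0.06 0; 0 -0.0175 -0.0787 0.0625 0; 0 -0.0175 -0.0787 0.0625 0")

```text
t: 9.98
ee_pos: [0.5554, -0.2739, 0.2992]
ee_rot: [0.0, 0.109, 0.994, -0.0]
wrist_force: [0.2, -0.7, -0.5]
grip_width: 0.0315
finger_force: 39.7
```

```bash
python3 - <<'E'
from h import *
s,g=grab("scene"); x=s["ee_pos"]; p=g["pixels"]
u0,v0=120,215
cv2.imwrite("pics/h.png",cv2.resize(p[v0:v0+96,u0:u0+100,::-1],(600,576),interpolation=cv2.INTER_CUBIC))
print(x)
P=lambda X:[round((a-o)*6) for a,o in zip(proj(g,X),(u0,v0))]
t=np.array([x[0]+.0015,x[1]+.0005,x[2]-.1813])
print("tip",P(t),"barrel bottom",P(t+[0,0,.024]),"barrel top",P(t+[0,0,.08]),"mouth",P([.5572,-.273,.076]),"tip+10mm x,y,z",P(t+[.01,0,0]),P(t+[0,.01,0]),P(t+[0,0,.01]))
E
```

```text
[ 0.55536517 -0.27387971  0.29918113]
tip [266, 403] barrel bottom [257, 366] barrel top [233, 275] mouth [284, 464] tip+10mm x,y,z [280, 418] [288, 388] [263, 387]
```

View pics/h.png

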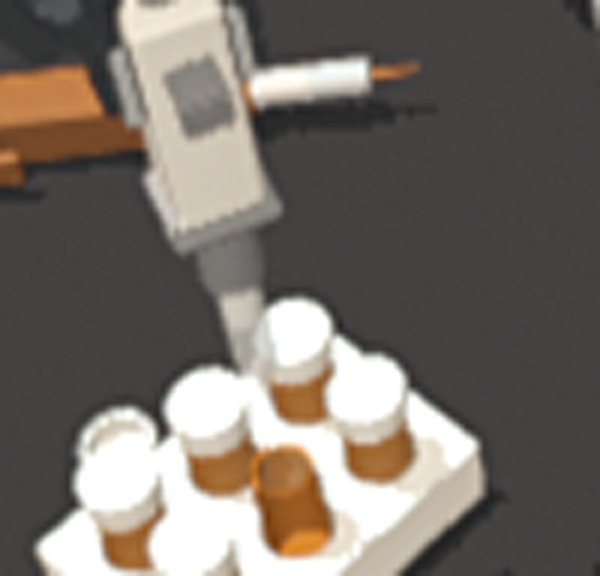

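The mouth in the scene crop is at (285,469), against a predicted (284,464). The barrel runs down toward it as predicted, so I descend slowly to about 6 mm above the rim.

Call:
apply_moves(rows="0 -0.001 0 0.005 0; 0 -0.001 0 0.015 0; 0 -0.001 0 0.025 0; 0 -0.001 0 0.035 0; 0 -0.001 0 0.042 0; 0 -0.001 0 0.0455 0; 0 -0.001 0 0.0455 0; 0 -0.001 0 0.0455 0; 0 -0.001 0 0.0455 0; 0 -0.001 0 0.0455 0; 0 -0.001 0 0.0455 0; 0 -0.001 0 0.0455 0")

```text
t: 11.52
ee_pos: [0.556, -0.274, 0.2625]
ee_rot: [0.0, 0.109, 0.994, -0.0]
wrist_force: [0.3, -1.4, -1.7]
grip_width: 0.0313
finger_force: 39.7
```

```bash
python3 - <<'E'
from h import *
s,g=grab("scene"); x=s["ee_pos"]; p=g["pixels"]; u0,v0=135,240
a=cv2.resize(p[v0:v0+72,u0:u0+60,::-1],(480,576),interpolation=cv2.INTER_CUBIC)
print(x,s["wrist_force"],s["finger_force"])
P=lambda X:[round((a-o)*8) for a,o in zip(proj(g,X),(u0,v0))]
t=np.array([x[0]+.0015,x[1]+.0005,x[2]-.180])
print("tip",P(t),"barrel bottom",P(t+[0,0,.024]),"mouth",P([.5575,-.273,.076]),"10mm",P(t+[.01,0,0]),P(t+[0,.01,0]),P(t+[0,0,.01]))
cv2.imwrite("pics/i.png",a)
E
```

```text
[ 0.55603141 -0.27400647  0.26254907] [ 0.30469937 -1.35648999 -1.69175788] 39.72579538822174
tip [254, 408] barrel bottom [242, 361] mouth [259, 419] 10mm [273, 429] [282, 389] [249, 388]
```

View pics/i.png

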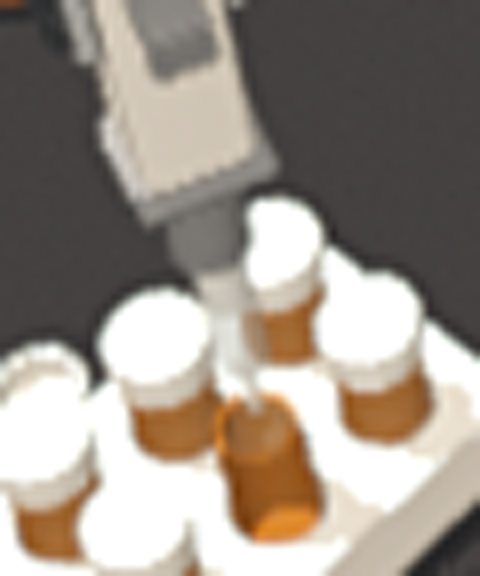

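The crop shows the nozzle end at about (256,409), just above the middle of the open mouth (centre about (258,425)). That puts it within 2 mm sideways and about 6–7 mm high, touching nothing, so I hand in.

```bash
python3 -c "
from workcell import env
print(env.close_job())"
```

```text
the job is handed in; nothing more can be done
None
```

I handed the job in with the dispenser held upright and still over the open vial; by my last camera check its tip is about 6–7 mm above the rim, within 2 mm of centre, and touching nothing. The hand-in reported no verdict.

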